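Load a sherd into the bench scanner and lock its carrier

ROBOT

A 6-joint arm with a two-finger parallel gripper is mounted at the origin on a cart in front of the work surface, level with it; the furniture and walls round the work are solid. World frame = base frame: x ahead of the robot, y to its left, z up, the work surface at z = 0. Lengths are in m, angles in rad, forces in N, time in s.
With the tool pointing down it reaches from about 0.3 to 0.875 m from the base axis. Payload 6.4 kg.
Tool frame: the origin (TCP) lies between the finger pads; the fingertips stand 19 mm ahead of it and the grasp point (between the pads) is the TCP (ctrl.tips_ahead is the z of the fingertips in the tool frame, in m); z points along the fingers, y is the line along which they close (so a half turn about z gives the same grasp; the last joint's range is limited). The gripper opens to 85 mm and grips with 20 to 120 N. Pads are 22 mm wide; open, the fingers measure 114 mm over their backs; the gripper's body (76 mm by 85 mm) begins 54 mm behind the grasp point. The pads swing forward as they close: fully open they stand 13 mm farther back than shut.
Start: joints at [0.904, 0.181, 1.607, -0, 1.354, -0.206], TCP at [0.256, 0.515, 0.212] pointing down, gripper open.
Joint ranges: [-2.99, 2.99], [-0.89, 2.07], [0.3, 2.58], [-1.14, 4.28], [0, 2.63], [-3.12, 3.12]. Speed limits (rad/s): [2.57, 2.57, 3.01, 3.14, 3.14, 3.14].

INTERFACE

Orientations are given as a unit quaternion [w, x, y, z].
In Python, from bench import readout, vision, ctrl gives the robot as it stands.
- The arm moves only by the tool play_rows, never from a script. Its arguments are lists of equal length, an entry for each row: "xyz": the shift along the tool's x, y, z in mm, a list of three; "rot": the turn, a rotation vector about the tool's x, y, z in rad, a list of three; "grip": the opening, from 0 (shut) to 1 (fully open). In form: {"xyz": [[x, y, z], ...], "rot": [[rx, ry, rz], ...], "grip": [grip, ...]}. A call has exactly 10 rows; each row is the pose to reach, as a shift and turn from the pose commanded when the call began, along the tool's axes at that moment; what a row does not reach only later rows make up. A row lasts 1/8 s, in which the tool goes at most 62.5 mm and 10.7 degrees, less where a joint would pass 70% of its speed; a pose out of reach is approached as far as the arm can. A call with a gripper value outside its range is refused whole. The fingers move at their own pace and stop on an object; the grip force is fixed at half the most. Time passes only in rows, so rows that repeat a pose let the fingers close, or fill a call up. It gives the time, the measured TCP pose, the force, the opening and the grip force at its end, in the units of the state.
- readout.get_obs(): the state, without advancing time (a new reading comes with each control period).
- vision.camera(name): name is "side" or "top"; returns a dict with "color" (384x512x3 uint8, red, green, blue), "depth" (384x512 float32, m along the optical axis (not along the pixel's ray), 0 where there is no reading), "camera_matrix" (3x3 intrinsics, pixels), "k1" (the pictures are not rectified: a ray, as slopes to the right and down, at radius r is drawn at 1 + k1 r^2 times it, then the intrinsics apply), "extrinsics" (4x4, takes a point from camera to world coordinates). Camera axes: x right, y down, z forward; pixel columns grow to the right and rows downward; lengths in m; the calibration is good to about 2 mm. A picture is of the moment at which its call begins.
- ctrl.hand_in(): hands the job in; it is judged then, once.
The state is a dict: "time_s": time; "q": joint angles; "dq": joint speeds; "joint_efforts": joint torques, N m; "eef_pos": TCP position; "eef_rot": TCP orientation; "wrist_force": force on the tool from outside, world axes, zero at the start; "torque": the same for the moment, N m; "opening": opening from 0.0 (shut) to 1.0 (fully open); "grasp_force": force on a finger pad.
Only numpy, scipy, OpenCV 4.12 (cv2) and the standard library are available. Lean on these libraries where they do the work, as an engineer would, in place of code of your own. Each camera call takes 0.05 s, during which the arm holds its last target. There are 200 camera calls.

TASK

Take the potsherd from the blue mat and lay it flat on the middle of the black square of the scanner's carrier plate while that is still pulled out. Then push the carrier (it has an orange push tab) through under the white reader head until it is fully home against the end stop, without the sherd touching the head. Last, lock it: lift the red-winged spring collar beyond the head, turn it counter-clockwise (seen from above) to its other slot, and let it down so that its pin goes down into the hole in the carrier; leave the other things on the table where they are.

Things in the scene. Friction and masses are not known exactly. Their poses are not given: they have to be found in the camera images.
- sherd_centre (a point): Centre (half-way up) of the loose brown potsherd to be scanned, flat, irregular, 56 x 46 x 11 mm, 30 g, lying on the blue mat at the robot's right; x along its 56 mm, y along its 46 mm, z up. Grasp it low across the 46 mm; the edges bulge most 6 to 8 mm up and face each other best, 44 mm apart, along a line 15 degrees clockwise (from above) of y.
- sherd: The same potsherd; origin at the centre of its underside, same axes. Other sherds, at the far left, stay where they are.
- mat: Thin blue fabric mat, 115 x 115 x 2 mm, fixed; origin at the centre of its underside on the table.
- station: Scanner station, fixed: grey base plate 370 x 125 x 6 mm with two guide rails (tops 16 mm over the table, inner faces 93 mm apart) along its x axis. Origin on the table right under the middle of the reader head; +x is the way the carrier is pushed, z up. Base runs from x = -260 to +110 mm. End stop (16 mm high) at x = +100 mm. Beyond the head a steel bridge (x = 63 to 103 mm, underside 32 mm, top 36 mm over the table) spans the rails and carries the lock.
- reader_head: White reader head, 64 mm along station x, 132 mm across, fixed on two posts that stand outside the carrier's path: a tunnel whose roof is 29 mm and whose top is 89 mm over the table. Same origin and axes as the station.
- square_centre (a point): Centre of the black 80 x 80 mm rubber square on the carrier's top face, 12 mm over the table; x is the way of pushing, y across, z up. The carrier is a loose aluminium plate 200 x 90 x 6 mm (about 0.35 kg) centred on this point, resting on the base between the rails with 1.5 mm play each side. It starts pulled out 115 to 145 mm. A 12 mm lock hole lies at x = +83 mm. With a sherd lying on it, 6 mm stay free below the reader head.
- tab_back (a point): Middle of the rear face of the carrier's upright orange push tab, 26 mm over the table (axes as the carrier: x the way of pushing, so push on this face along +x). The tab is 10 mm thick, 50 mm wide, its top 38 mm over the table; this face is 100 mm behind the square's centre. Once home it still stands 68 mm in front of the reader head.
- home_centre (a point): Where the square's centre is when the carrier is fully home: under the middle of the reader head, 12 mm over the table; axes as the station.
- collar_grip (a point): Middle of the red wing grip on the spring collar, on its turning axis, 82.5 mm over the table when parked (rises and sinks with it). The wing is a bar 40 mm long along this point's x, 12 mm thick along its y, 22 mm high, its top 10 mm above this point; below it is a black disc, 40 mm across, whose top is 11 mm below this point. Pinch the wing across its 12 mm from above. It stands 83 mm beyond the middle of the reader head.
- plunger (a joint): Height of spring collar and pin, m: 0 parked (a tooth rests on a ledge, pin 4 mm above the carrier), up is positive, stops at +0.014; it must be lifted more than 0.006 to be turned over the ridge; -0.009 = dropped into the slot, pin through the carrier's hole. A spring pulls it down with 2 to 5 N. The 8 mm pin with a rounded end enters only when the carrier is home within about 2 mm.
- collar (a joint): Turn of the spring collar, rad, counter-clockwise seen from above positive: 0 parked, 1.2 over the deep slot, end stop at 1.26. Light friction, stays where it is put.
- vial_centre (a point): Sample vial with blue cap, 28 mm across, 52 mm high, bystander; its centre.
- loupe_centre (a point): Black stand loupe, 38 mm across, 20 mm high, bystander; its centre.
- eraser_centre (a point): Blue and white eraser, 20 x 46 x 12 mm, bystander; its centre.
Things that resemble listed ones, but are neither listed nor needed, are in the scene too. Of the things shaped like the part that bears square_centre, the aluminium one is meant. What is shaped like the sherd but yellow is not meant.

How it is judged:
On the way, in this order (a step that is already met when the one before it is completed fails the run):
1. the sherd lies released and flat on the middle of the black square while the carrier is still pulled out (x of sherd_centre in the frame of square_centre between -0.015 and 0.015 m and y of sherd_centre in the frame of square_centre between -0.015 and 0.015 m and z of sherd_centre in the frame of square_centre between 0.003 and 0.009 m and angle between sherd_centre's own z axis and vertical below 0.2 rad and x of square_centre in the frame of station below -0.09 m and contact force between the fingers and sherd below 0.1 N), for 0.2 s.
2. the carrier, with the sherd on it, has been pushed home against the end stop (x of sherd_centre in the frame of square_centre between -0.015 and 0.015 m and y of sherd_centre in the frame of square_centre between -0.015 and 0.015 m and z of sherd_centre in the frame of square_centre between 0.003 and 0.009 m and angle between sherd_centre's own z axis and vertical below 0.2 rad and x of square_centre in the frame of station above -0.003 m and distance between square_centre and home_centre below 0.006 m), for 0.2 s.
3. the spring collar is lifted and turned over the ridge (value of joint plunger above 0.005 m and value of joint collar above 0.5 rad), for 0.05 s.
At the end, for the whole second after the job is handed in: The carrier is home within 3 mm, the sherd lies flat on it with its centre within 15 mm of the square's centre along each axis, the collar is turned more than 1.0 rad and has dropped to below -7 mm, so that the pin is in the carrier's hole (all of step 2 and value of joint plunger below -0.007 m and value of joint collar above 1 rad); the robot touches nothing.
It fails at once if the sherd touches the reader head (contact force between sherd and reader_head above 0.3 N).
It fails at once if vial, loupe or eraser is shifted by more than 20 mm (distance of any of vial_centre, loupe_centre, eraser_centre from where it was at the start of the episode above 0.02 m).
It also fails if it takes over 61 s, if anything falls off the work surface, if the arm or the gripper's body presses on something with over 40 N, if the wrist force passes 120 N, or if a joint passes its speed limit or range.

## Working session

There is one attempt and no reset: what is moved stays moved. The work goes in short steps, Python scripts to look and compute and a tool call to move; the robot and the scene stay as the last step left them, time stands still between calls to the robot, and variables do not carry over. Pictures are saved under pics/ and viewed, at most 10 in all, crops included, and the job is handed in when it is done.

Besides the shell and the picture viewer there is one more tool, called after "Emit:" as name(argument=value, ...), one argument or row to a line, values as JSON. play_rows: Moves the arm, as the interface text tells. Its arguments: {"type":"object","properties":{"xyz":{"type":"array","items":{"type":"array","items":{"type":"number"}}},"rot":{"type":"array","items":{"type":"array","items":{"type":"number"}}},"grip":{"type":"array","items":{"type":"number"}}},"required":["xyz","rot","grip"]}

```bash
ls; mkdir -p pics; cat > h.py <<'E'
import numpy as np, cv2, pickle
from bench import readout, vision, ctrl
def grab(n):
    c=vision.camera(n); pickle.dump(c,open(f'{n}.pkl','wb')); return c
def load(n): return pickle.load(open(f'{n}.pkl','rb'))
def rays(c,uv):
    K=c['camera_matrix']; uv=np.atleast_2d(np.array(uv,float))
    d=np.c_[(uv[:,0]-K[0,2])/K[0,0],(uv[:,1]-K[1,2])/K[1,1]]
    s=d.copy()
    for _ in range(20): s=d/(1+c['k1']*(s**2).sum(1,keepdims=True))
    return np.c_[s,np.ones(len(s))]
def plane(c,uv,z):
    r=rays(c,uv)@c['extrinsics'][:3,:3].T; o=c['extrinsics'][:3,3]
    return o+r*((z-o[2])/r[:,2])[:,None]
def depthpts(c,uv):
    uv=np.atleast_2d(uv).astype(int); r=rays(c,uv)*c['depth'][uv[:,1],uv[:,0]][:,None]
    return r@c['extrinsics'][:3,:3].T+c['extrinsics'][:3,3]
E
python3 - <<'E'
from h import *
for n in('top','side'):
    c=grab(n); cv2.imwrite(f'pics/{n}0.png',c['color'][:,:,::-1])
    print(n,c['camera_matrix'].round(1).tolist(),c['k1'],c['extrinsics'].round(3).tolist())
o=readout.get_obs();print({k:np.round(v,3).tolist() for k,v in o.items()},ctrl.tips_ahead)
E
```

```text
pics
top [[447.1, 0.0, 253.8], [0.0, 447.1, 198.7], [0.0, 0.0, 1.0]] -0.005527975411743853 [[0.019, -0.99, 0.136, 0.41], [-1.0, -0.019, 0.005, -0.015], [-0.002, -0.136, -0.991, 1.418], [0.0, 0.0, 0.0, 1.0]]
side [[385.7, 0.0, 253.0], [0.0, 385.7, 197.7], [0.0, 0.0, 1.0]] -0.10980856644268265 [[0.969, -0.161, 0.186, 0.358], [-0.246, -0.669, 0.702, -0.891], [0.011, -0.726, -0.688, 0.897], [0.0, 0.0, 0.0, 1.0]]
{'time_s': 0.1, 'q': [0.904, 0.181, 1.608, 0.0, 1.354, -0.206], 'dq': [0.0, -0.002, -0.002, -0.0, 0.0, -0.001], 'joint_efforts': [-0.001, -44.588, -35.224, -0.0, 0.004, 0.0], 'eef_pos': [0.255, 0.515, 0.211], 'eef_rot': [-0.0, 0.228, 0.974, -0.001], 'wrist_force': [-0.641, -0.379, -0.228], 'torque': [0.049, 0.001, -0.039], 'grasp_force': 0.0, 'opening': 1.001} 0.019
```

View pics/top0.png

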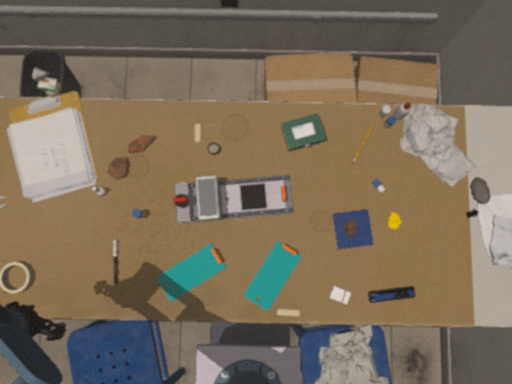

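View pics/side0.png

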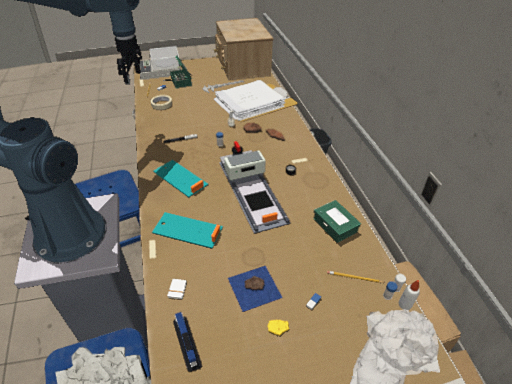

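Top view: the brown sherd on the blue mat is at (351,228). The yellow lookalike is at (394,221), and other brown sherds are at (120,167) and (141,143). The aluminium carrier with the black square is at (254,196), with its orange tab at (284,193). Two teal lookalikes are at (191,272) and (272,275). The head is at (207,197) and the collar at (181,200). I choose the brown sherd on the mat and the aluminium carrier in the station, because they match the description, and I'll confirm with an enlarged crop.

```bash
python3 - <<'E'
from h import *
t=load('top');s=load('side')
a=cv2.resize(t['color'][165:255,165:405],None,fx=3.3,fy=3.3,interpolation=cv2.INTER_CUBIC)
b=cv2.resize(s['color'][135:235,205:305],(298,298),interpolation=cv2.INTER_CUBIC)
d=cv2.resize(s['color'][260:315,220:290],(380,298),interpolation=cv2.INTER_CUBIC)
im=np.zeros((596,792,3),np.uint8); im[:a.shape[0],:792]=a[:,:792]; im[298:,:298]=b; im[298:,300:680]=d
cv2.imwrite('pics/crop.png',im[:,:,::-1])
E
```

```text
(no output)
```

View pics/crop.png

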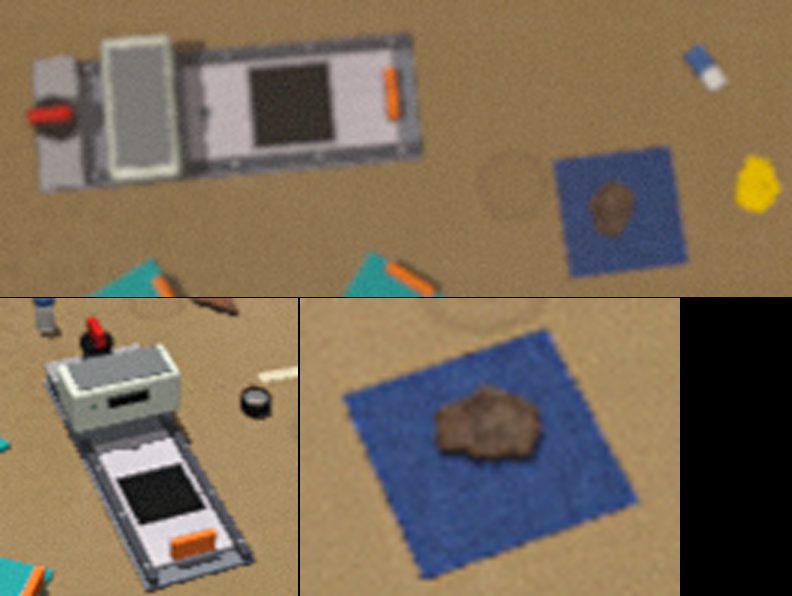

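The crop confirms the brown sherd on the mat and the aluminium carrier with the black square and orange tab. The wing points roughly across the image, and the yellow piece and teal plates are decoys. Next I measure.

```bash
cat > meas.py <<'E'
from h import *
def blob(m,near):
    n,l,st,ce=cv2.connectedComponentsWithStats(m.astype(np.uint8))
    ok=[i for i in range(1,n) if st[i,4]>8]
    i=min(ok,key=lambda i:np.hypot(*(ce[i]-near))); return l==i
def rect(c,m,z):
    # upsampled mask contour -> plane -> minAreaRect, moments
    M=cv2.resize(m.astype(np.float32),None,fx=8,fy=8,interpolation=cv2.INTER_CUBIC)>.5
    cs,_=cv2.findContours(M.astype(np.uint8),cv2.RETR_EXTERNAL,cv2.CHAIN_APPROX_NONE)
    k=max(cs,key=cv2.contourArea)[:,0]; uv=(k+.5)/8-.5
    P=plane(c,uv,z)[:,:2]*1000
    q=cv2.moments(P.astype(np.float32).reshape(-1,1,2)); cen=(q['m10']/q['m00'],q['m01']/q['m00'])
    pa=.5*np.degrees(np.arctan2(2*q['mu11'],q['mu20']-q['mu02']))
    r=cv2.minAreaRect(P.astype(np.float32)); return np.round(cen,1),round(pa,1),[np.round(x,1) for x in r],P
def hsv(c): return cv2.cvtColor(c['color'],cv2.COLOR_RGB2HSV).astype(int)
E
python3 - <<'E'
from meas import *
R=dict(top=dict(sq=(254,196),sh=(351,228),tab=(284,193),wing=(181,200)),side=dict(sq=(259,201),sh=(255,284),tab=(269,217),wing=(237,148)))
for n in R:
    c=load(n);H=hsv(c);h,s,v=H[...,0],H[...,1],H[...,2]; g=R[n]
    def roi(p,r):
        m=np.zeros(h.shape,bool);m[p[1]-r:p[1]+r,p[0]-r:p[0]+r]=1;return m
    m=blob((v<90)&roi(g['sq'],22),g['sq']);print(n,'sq',m.sum(),*rect(c,m,.012)[:3])
    mb=(h>100)&(h<130)&(s>100)
    m=blob(~mb&roi(g['sh'],15),g['sh'])
    for z in(.008,): print(n,'sherd',m.sum(),*rect(c,m,z)[:3])
    mm=(mb&roi(g['sh'],40)); mm=blob(mm,g['sh']); print(n,'mat',*rect(c,mm,.002)[1:3])
    o=(h>4)&(h<14)&(s>190)&(v>150)
    m=blob(o&roi(g['tab'],14),g['tab']);print(n,'tab',m.sum(),*rect(c,m,.038 if n=='top' else .026)[:3])
    r=((h<4)|(h>174))&(s>140)
    m=blob(r&roi(g['wing'],20),g['wing']);print(n,'wing',m.sum(),*rect(c,m,.0925 if n=='top' else .0825)[:3])
    if n=='top':
        dep=c['depth']; Y,X=np.mgrid[170:230,165:300]; P=depthpts(c,np.c_[X.ravel(),Y.ravel()])*1000
        k=(P[:,2]>75)&(P[:,2]<100)&(P[:,1]<140); Q=P[k][:,:2].astype(np.float32)
        print('head all',len(Q),cv2.minAreaRect(Q),Q.mean(0))
        k=(P[:,2]>-5)&(P[:,2]<5); print('z table',np.median(P[k][:,2]))
E
```

```text
top sq 540 [611.2  -4.2] 58.5 [array([611.3,  -4.2]), array([77.2, 76.9]), np.float64(6.5)]
top sherd 234 [ 517.8 -312.2] -14.6 [array([ 518.2, -311.1]), array([48.6, 61.3]), np.float64(63.1)]
top mat -5.7 [array([ 514.9, -322.4]), array([109. , 109.2]), np.float64(7.6)]
top tab 27 [620.6 -99.2] 5.0 [array([621.1, -99.3]), array([44.2,  8.7]), np.float64(6.3)]
top wing 48 [587. 214.] -82.8 [array([587.2, 214.7]), array([15.3, 36. ]), np.float64(2.2)]
head all 554 ((597.9385986328125, 123.78845977783203), (132.13282775878906, 44.19928741455078), 5.636808395385742) [592.8484  120.41622]
z table 0.9845522513403093
side sq 364 [611.8  -4. ] -50.6 [array([612.1,  -3.6]), array([78. , 79.8]), np.float64(5.6)]
side sherd 225 [ 518.4 -312.4] -16.4 [array([ 518.2, -310.6]), array([45.2, 57.4]), np.float64(76.2)]
side mat 74.8 [array([ 515.7, -322.4]), array([114.6, 114.7]), np.float64(8.4)]
side tab 28 [625.4 -91.9] 8.5 [array([624.5, -92. ]), array([48.2, 12.2]), np.float64(7.7)]
side wing 44 [587.8 208.7] 89.8 [array([586.8, 210.4]), array([23. , 65.5]), np.float64(10.9)]
```

```bash
cat > go.py <<'E'
# python3 go.py x y z(mm) yaw_of_tool_y(deg): shift/turn in tool axes from the present pose
import sys
from h import *
from scipy.spatial.transform import Rotation as Ro
def go(x,y,z,yaw):
    o=readout.get_obs(); w,a,b,c=o['eef_rot']; R=Ro.from_quat([a,b,c,w])
    t=np.radians(yaw); ty=np.array([np.cos(t),np.sin(t),0]); tz=np.array([0,0,-1.]); T=Ro.from_matrix(np.c_[np.cross(ty,tz),ty,tz])
    d=R.inv().apply(np.array([x,y,z])-np.array(o['eef_pos'])*1000)
    print('pos',np.round(np.array(o['eef_pos'])*1000,1),'yaw',np.degrees(np.arctan2(*R.as_matrix()[[1,0],[1,1]])).round(1),'shift',d.round(1),'rot',(R.inv()*T).as_rotvec().round(3),'F',np.round(o['wrist_force'],1),'t',o['time_s'],'op',round(o['opening'],3))
if __name__=='__main__': go(*map(float,sys.argv[1:5]))
E
python3 - <<'E'
from meas import *
for n,p in(('top',(351,228)),('side',(255,284))):
    c=load(n);H=hsv(c);h,s=H[...,0],H[...,1]
    roi=np.zeros(h.shape,bool);roi[p[1]-15:p[1]+15,p[0]-15:p[0]+15]=1
    P=rect(c,blob(~((h>100)&(h<130)&(s>100))&roi,p),.008)[3]
    for a in range(0,180,10):
        d=P@[np.cos(np.radians(a)),np.sin(np.radians(a))]; print(a,round(np.ptp(d),1),end='; ')
    print()
    for a in(50,60,70):  # chord mid across grip line in 22 mm strip
        t=np.radians(a);u=np.array([np.cos(t),np.sin(t)]);w=np.array([-u[1],u[0]])
        q=P-P.mean(0); k=abs(q@w-((P.min(0)*0)@w))<11; e=(P[k]@u); print(a,'strip',round(np.ptp(e),1),'mid off',round((e.max()+e.min())/2-P.mean(0)@u,1),'mean',P.mean(0).round(1))
E
python3 go.py 518 -312 120 59
```

```text
0 62.8; 10 63.3; 20 62.1; 30 59.2; 40 55.6; 50 52.0; 60 48.9; 70 50.0; 80 50.8; 90 50.3; 100 53.1; 110 54.9; 120 57.8; 130 59.0; 140 60.1; 150 61.3; 160 62.0; 170 62.7; 
50 strip 52.0 mid off -0.4 mean [ 518.6 -312. ]
60 strip 48.5 mid off 0.2 mean [ 518.6 -312. ]
70 strip 50.0 mid off 0.7 mean [ 518.6 -312. ]
0 55.8; 10 56.6; 20 56.0; 30 54.5; 40 52.2; 50 48.9; 60 47.4; 70 46.5; 80 46.7; 90 49.7; 100 51.2; 110 52.0; 120 53.7; 130 55.5; 140 57.4; 150 57.7; 160 58.0; 170 56.8; 
50 strip 48.9 mid off 0.5 mean [ 517.5 -312.7]
60 strip 47.4 mid off 1.8 mean [ 517.5 -312.7]
70 strip 46.5 mid off 2.1 mean [ 517.5 -312.7]
pos [255.3 514.6 211.1] yaw 63.6 shift [-602.9 -623.4   91.8] rot [-0.002 -0.     0.08 ] F [-0.6 -0.4 -0.2] t 0.1 op 1.001
```

Emit:
play_rows(
  xyz=[
    [-60, -62, 0],
    [-120, -125, 0],
    [-180, -187, 0],
    [-240, -250, 0],
    [-300, -310, 0],
    [-360, -372, 0],
    [-420, -435, 0],
    [-480, -497, 0],
    [-540, -560, 0],
    [-603, -623, 0],
  ],
  rot=[
    [0, 0, 0.03],
    [0, 0, 0.03],
    [0, 0, 0.03],
    [0, 0, 0.03],
    [0, 0, 0.03],
    [0, 0, 0.03],
    [0, 0, 0.03],
    [0, 0, 0.03],
    [0, 0, 0.03],
    [0, 0, 0.03],
  ],
  grip=[1, 1, 1, 1, 1, 1, 1, 1, 1, 1],
)

```text
time_s: 1.35
eef_pos: [0.4448, -0.0827, 0.2118]
eef_rot: [0.0, 0.243, 0.97, 0.0]
wrist_force: [1.6, 0.4, 0.3]
opening: 1.003
grasp_force: 0.0
```

```bash
python3 go.py 518 -312 50 62
```

```text
pos [444.8 -82.7 211.8] yaw 61.8 shift [-172.7 -167.7  161.8] rot [ 0.     0.    -0.003] F [1.6 0.4 0.3] t 1.35 op 1.003
```

Emit:
play_rows(
  xyz=[
    [-40, -40, 20],
    [-80, -80, 50],
    [-120, -120, 80],
    [-160, -155, 110],
    [-173, -168, 140],
    [-173, -168, 162],
    [-173, -168, 162],
    [-173, -168, 162],
    [-173, -168, 162],
    [-173, -168, 162],
  ],
  rot=[
    [0, 0, 0],
    [0, 0, 0],
    [0, 0, 0],
    [0, 0, 0],
    [0, 0, 0],
    [0, 0, 0],
    [0, 0, 0],
    [0, 0, 0],
    [0, 0, 0],
    [0, 0, 0],
  ],
  grip=[1, 0.8, 0.8, 0.8, 0.8, 0.8, 0.8, 0.8, 0.8, 0.8],
)

```text
time_s: 2.6
eef_pos: [0.5188, -0.3106, 0.0511]
eef_rot: [0.001, 0.243, 0.97, -0.0]
wrist_force: [-0.6, 0.2, 0.3]
opening: 0.798
grasp_force: 0.0
```

```bash
python3 go.py 518.5 -311.5 22 62; python3 - <<'E'
from h import *
t=grab('top');s=grab('side')
a=cv2.resize(t['color'][195:260,315:390],(390,338),interpolation=cv2.INTER_CUBIC)
b=cv2.resize(s['color'][235:315,210:305],(401,338),interpolation=cv2.INTER_CUBIC)
cv2.imwrite('pics/g1.png',np.hstack([a,b])[:,:,::-1])
E
```

```text
pos [ 518.8 -310.6   51.1] yaw 61.9 shift [-0.1 -0.9 29.1] rot [-0.001  0.002 -0.002] F [-0.6  0.2  0.3] t 2.6 op 0.798
```

View pics/g1.png

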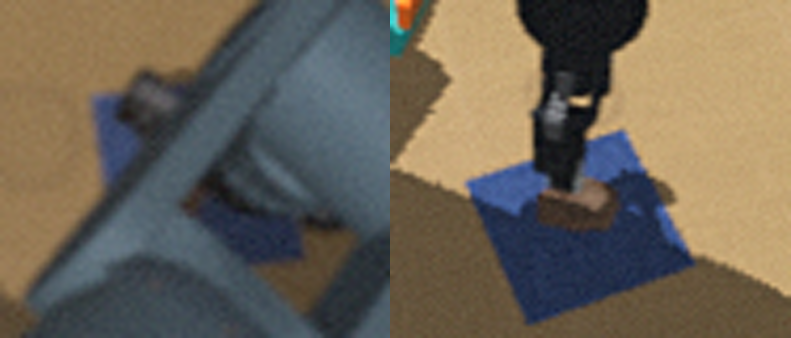

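Side half: the near finger is at crop pixel (565,165), just above the sherd at (580,205), and the hand is centred over it. Now descend.

Emit:
play_rows(
  xyz=[
    [0, -1, 6],
    [0, -1, 12],
    [0, -1, 17],
    [0, -1, 21],
    [0, -1, 24],
    [0, -1, 26],
    [0, -1, 28],
    [0, -1, 29],
    [0, -1, 29],
    [0, -1, 29],
  ],
  rot=[
    [0, 0, 0],
    [0, 0, 0],
    [0, 0, 0],
    [0, 0, 0],
    [0, 0, 0],
    [0, 0, 0],
    [0, 0, 0],
    [0, 0, 0],
    [0, 0, 0],
    [0, 0, 0],
  ],
  grip=[0.8, 0.8, 0.8, 0.8, 0.8, 0.8, 0.8, 0.8, 0.8, 0.8],
)

```text
time_s: 3.95
eef_pos: [0.5177, -0.3113, 0.021]
eef_rot: [0.0, 0.243, 0.97, -0.0]
wrist_force: [0.3, -0.3, 0.7]
opening: 0.804
grasp_force: 0.0
```

Emit:
play_rows(
  xyz=[
    [0, 0, 0],
    [0, 0, 0],
    [0, 0, 0],
    [0, 0, 0],
    [0, 0, 0],
    [0, 0, 0],
    [0, 0, 0],
    [0, 0, 0],
    [0, 0, 0],
    [0, 0, 0],
  ],
  rot=[
    [0, 0, 0],
    [0, 0, 0],
    [0, 0, 0],
    [0, 0, 0],
    [0, 0, 0],
    [0, 0, 0],
    [0, 0, 0],
    [0, 0, 0],
    [0, 0, 0],
    [0, 0, 0],
  ],
  grip=[0.7, 0.6, 0.55, 0.5, 0.45, 0.4, 0.3, 0.3, 0.3, 0.3],
)

```text
time_s: 5.2
eef_pos: [0.5177, -0.3113, 0.0209]
eef_rot: [-0.0, 0.243, 0.97, 0.0]
wrist_force: [0.3, -0.1, 0.3]
opening: 0.301
grasp_force: 0.0
```

```bash
python3 - <<'E'
from h import *
s=grab('side')
b=cv2.resize(s['color'][235:315,210:305],(594,500),interpolation=cv2.INTER_CUBIC)
cv2.imwrite('pics/g2.png',b[:,:,::-1])
E
```

```text
(no output)
```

View pics/g2.png

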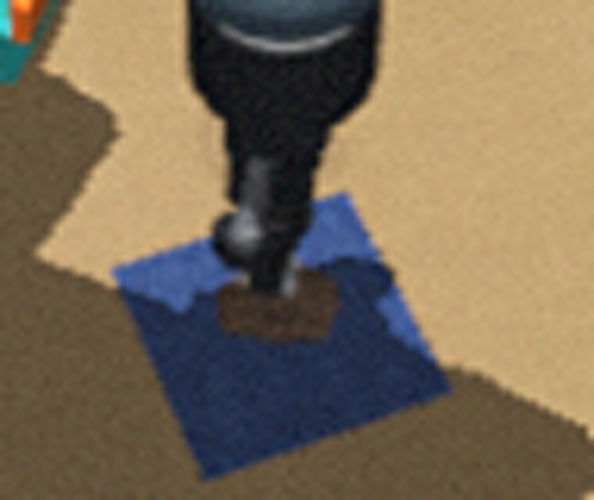

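The fingertips at crop pixel (272,285) seem to be on top of or behind the sherd at (277,305), which hasn't moved. I'll check with depth.

```bash
python3 - <<'E'
from h import *
s=load('side');np.set_printoptions(linewidth=200)
E=np.linalg.inv(s['extrinsics'])
for p in([.5177,-.3113,.021],[.5177,-.3113,.002],[.518,-.312,.013]):
    q=E[:3,:3]@p+E[:3,3]; x=q[:2]/q[2]; x=x*(1+s['k1']*(x@x)); print(p,x*385.7+[253,197.7])
for v in range(268,294,2):
    P=depthpts(s,[(u,v) for u in range(242,268,2)])*1000
    print(v,' '.join('%d,%d,%d'%tuple(x) for x in P))
E
```

```text
[0.5177, -0.3113, 0.021] [253.95204003 279.95052709]
[0.5177, -0.3113, 0.002] [253.86398078 283.9164568 ]
[0.518, -0.312, 0.013] [254.08506896 281.82040578]
268 498,-248,-2 504,-251,0 509,-251,-1 497,-326,102 494,-357,143 499,-355,139 510,-335,110 515,-336,109 520,-338,110 536,-299,53 552,-266,5 558,-266,2 564,-267,1
270 496,-259,3 502,-256,-1 484,-357,139 489,-357,137 494,-357,136 500,-355,131 504,-356,131 515,-335,99 522,-329,88 536,-301,47 552,-269,0 557,-271,0 563,-271,-1
272 495,-264,1 479,-360,136 483,-362,138 488,-363,137 492,-366,140 496,-368,141 501,-367,139 515,-337,94 530,-302,41 544,-276,1 550,-277,0 555,-279,2 560,-280,1
274 493,-271,1 478,-363,132 482,-365,134 487,-367,135 491,-368,135 358,-891,897 501,-367,131 515,-338,87 537,-281,1 542,-283,1 548,-284,1 553,-285,1 559,-285,0
276 492,-275,-1 497,-278,0 484,-357,114 489,-357,113 492,-364,121 496,-369,127 501,-370,126 512,-347,90 535,-289,2 540,-290,3 546,-290,0 551,-292,2 556,-294,2
278 490,-283,0 496,-284,0 501,-287,2 506,-287,0 496,-349,90 501,-351,92 503,-363,108 511,-352,90 531,-301,10 538,-296,2 544,-297,1 550,-298
[... 365 characters left out ...]
0 505,-315,11 511,-314,8 516,-318,12 521,-318,10 527,-319,9 532,-320,10 537,-321,8 544,-317,0 550,-318,0
286 484,-309,1 490,-309,-1 494,-316,7 499,-317,7 504,-318,7 509,-322,11 514,-323,11 520,-323,8 524,-327,12 530,-326,9 536,-327,8 542,-324,2 548,-324,0
288 482,-317,3 488,-315,-1 493,-317,0 498,-321,3 503,-325,8 508,-326,8 513,-330,11 519,-328,6 523,-331,9 529,-332,8 536,-327,-1 541,-329,0 546,-330,0
290 481,-323,3 487,-322,0 492,-324,0 497,-323,-2 502,-328,2 507,-329,1 513,-329,0 518,-330,0 524,-331,0 528,-334,2 534,-334,0 539,-335,0 544,-338,2
292 480,-327,0 485,-329,0 490,-330,0 495,-332,1 501,-333,0 506,-335,2 511,-335,0 517,-336,0 522,-337,0 527,-340,1 532,-341,2 538,-341,0 543,-343,0
```

```bash
cat > tip.py <<'E'
from h import *
def tip():
    s=grab('side'); p=readout.get_obs()['eef_pos']*np.array(1000.)
    Y,X=np.mgrid[200:300,220:300]; P=depthpts(s,np.c_[X.ravel(),Y.ravel()])*1000
    k=(np.hypot(P[:,0]-p[0],P[:,1]-p[1])<75)&(P[:,2]>16)
    for z in range(16,200,8):
        q=P[k&(P[:,2]>=z)&(P[:,2]<z+8)]
        if len(q): print(z,len(q),'x %d..%d y %d..%d'%(*np.percentile(q[:,0],[3,97]),*np.percentile(q[:,1],[3,97])))
    print(p)
if __name__=='__main__': tip()
E
python3 tip.py
```

```text
32 1 x 531..531 y -301..-301
40 5 x 502..531 y -334..-307
48 21 x 501..536 y -336..-297
56 11 x 502..536 y -336..-301
64 1 x 519..519 y -333..-333
72 1 x 518..518 y -337..-337
80 5 x 495..536 y -351..-303
88 15 x 494..520 y -356..-328
96 12 x 487..518 y -358..-334
104 35 x 491..542 y -359..-302
112 22 x 485..526 y -367..-322
120 18 x 482..524 y -368..-321
128 41 x 480..524 y -372..-320
136 71 x 479..527 y -371..-319
144 46 x 492..527 y -355..-331
152 25 x 493..513 y -349..-337
160 19 x 495..516 y -348..-338
168 45 x 482..540 y -348..-318
176 62 x 481..543 y -348..-316
184 61 x 482..544 y -349..-316
192 66 x 481..542 y -348..-310
[ 517.65220059 -311.27250498   20.8846971 ]
```

Emit:
play_rows(
  xyz=[
    [0, 0, 0],
    [0, 0, 0],
    [0, 0, 0],
    [0, 0, 0],
    [0, 0, 0],
    [0, 0, 0],
    [0, 0, 0],
    [0, 0, 0],
    [0, 0, 0],
    [0, 0, 0],
  ],
  rot=[
    [0, 0, 0],
    [0, 0, 0],
    [0, 0, 0],
    [0, 0, 0],
    [0, 0, 0],
    [0, 0, 0],
    [0, 0, 0],
    [0, 0, 0],
    [0, 0, 0],
    [0, 0, 0],
  ],
  grip=[0.7, 0.7, 0.7, 0.7, 0.7, 0.7, 0.7, 0.7, 0.7, 0.7],
)

```text
time_s: 6.55
eef_pos: [0.5176, -0.3113, 0.0209]
eef_rot: [0.0, 0.243, 0.97, 0.0]
wrist_force: [-0.6, -0.5, 0.1]
opening: 0.698
grasp_force: 0.0
```

```bash
python3 tip.py
```

```text
40 1 x 532..532 y -283..-283
48 14 x 494..542 y -349..-287
56 14 x 493..531 y -352..-310
64 9 x 493..542 y -351..-289
72 2 x 514..545 y -342..-285
80 1 x 549..549 y -281..-281
88 15 x 482..512 y -367..-349
96 26 x 480..512 y -367..-347
104 23 x 480..515 y -372..-332
112 43 x 479..520 y -372..-326
120 34 x 480..521 y -372..-327
128 33 x 478..521 y -375..-324
136 44 x 480..527 y -374..-319
144 103 x 479..525 y -374..-332
152 25 x 493..513 y -349..-338
160 20 x 494..516 y -346..-338
168 45 x 483..543 y -348..-323
176 62 x 482..544 y -348..-315
184 55 x 481..537 y -348..-309
192 71 x 482..540 y -349..-315
[ 517.62816459 -311.26317135   20.88234241]
```

Depth shows the fingertips really at about z = 30–45 mm while the readout says TCP z = 21 mm. The lateral position agrees. So I'll descend in guarded steps, using vision and force.

Emit:
play_rows(
  xyz=[
    [0, 0, 1.5],
    [0, 0, 3],
    [0, 0, 4.5],
    [0, 0, 6],
    [0, 0, 7.5],
    [0, 0, 9],
    [0, 0, 10.5],
    [0, 0, 12],
    [0, 0, 12],
    [0, 0, 12],
  ],
  rot=[
    [0, 0, 0],
    [0, 0, 0],
    [0, 0, 0],
    [0, 0, 0],
    [0, 0, 0],
    [0, 0, 0],
    [0, 0, 0],
    [0, 0, 0],
    [0, 0, 0],
    [0, 0, 0],
  ],
  grip=[0.7, 0.7, 0.7, 0.7, 0.7, 0.7, 0.7, 0.7, 0.7, 0.7],
)

```text
time_s: 7.85
eef_pos: [0.5177, -0.3113, 0.0089]
eef_rot: [0.0, 0.243, 0.97, -0.0]
wrist_force: [-0.2, 0.7, -0.5]
opening: 0.699
grasp_force: 0.0
```

```bash
python3 tip.py | head -4;python3 tip.py | tail -1; python3 - <<'E'
from h import *
s=load('side')
b=cv2.resize(s['color'][235:315,210:305],(594,500),interpolation=cv2.INTER_CUBIC)
cv2.imwrite('pics/g3.png',b[:,:,::-1])
E
```

```text
32 4 x 508..539 y -347..-283
40 14 x 492..542 y -351..-287
48 10 x 493..542 y -352..-288
56 2 x 510..510 y -348..-347
[ 517.68618673 -311.30280728    8.95399605]
```

View pics/g3.png

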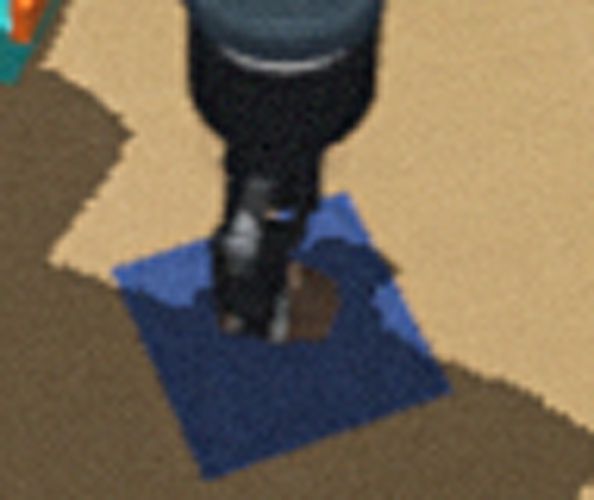

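The near fingertip, at crop (255,335), is still about 25 mm above the mat. I continue down.

Emit:
play_rows(
  xyz=[
    [0, 0, 1.5],
    [0, 0, 3],
    [0, 0, 4.5],
    [0, 0, 6],
    [0, 0, 7.5],
    [0, 0, 9],
    [0, 0, 10.5],
    [0, 0, 12],
    [0, 0, 12],
    [0, 0, 12],
  ],
  rot=[
    [0, 0, 0],
    [0, 0, 0],
    [0, 0, 0],
    [0, 0, 0],
    [0, 0, 0],
    [0, 0, 0],
    [0, 0, 0],
    [0, 0, 0],
    [0, 0, 0],
    [0, 0, 0],
  ],
  grip=[0.7, 0.7, 0.7, 0.7, 0.7, 0.7, 0.7, 0.7, 0.7, 0.7],
)

```text
time_s: 9.2
eef_pos: [0.5177, -0.3113, -0.0031]
eef_rot: [-0.0, 0.243, 0.97, 0.0]
wrist_force: [-1.0, 0.1, -0.5]
opening: 0.699
grasp_force: 0.0
```

```bash
sed -i 's/P\[:,2\]>16)/P[:,2]>8)/; s/range(16,200,8)/range(8,72,4)/' tip.py; python3 tip.py; python3 - <<'E'
from h import *
s=load('side');H=cv2.cvtColor(s['color'],cv2.COLOR_RGB2HSV)
for v in range(276,306,2):
    print(v,' '.join('%3d'%x for x in H[v,240:270:2,2]),'|',' '.join('%3d'%x for x in (depthpts(s,[(u,v) for u in range(240,270,2)])[:,2]*1000)))
E
```

```text
8 57 x 520..540 y -330..-301
12 8 x 522..537 y -323..-307
16 2 x 509..539 y -343..-289
20 5 x 496..537 y -347..-294
24 9 x 495..540 y -348..-287
28 14 x 493..540 y -352..-287
32 13 x 493..529 y -353..-308
36 8 x 492..534 y -352..-300
40 4 x 492..540 y -348..-293
44 2 x 511..541 y -347..-290
48 1 x 510..510 y -348..-348
56 1 x 508..508 y -354..-354
60 4 x 508..512 y -354..-349
64 14 x 481..512 y -370..-348
68 25 x 480..512 y -370..-348
[ 517.69413844 -311.32343508   -3.03421713]
276 137 134  41  97 145 107  23  30  31  52  76  71  73  80  66 |   2   1 124 123 123 124 124 125  90  90   1   1   3   4   0
278 150 153  29  64  85  80  32  31  35  48  55  70  64  75  75 |   1   1 118 121 121 124 125 122  83  11   2   0   1   1   4
280 139  79  26  42  63  30  24  25  51  70  59  60  69  81  78 |   3   2 109 110 114 116 117 104  74  11   9  10   0   0   4
282 119  68  33  26  31  34  25  19  48  69  64  71  60  75  74 |   3   0  98 102 101 107 106  97  67  10  10   9   2  -1   3
284  81  81  40  29  28  32  26  31  46  71  78  66  67  70  68 |   0   0  87  91  92  95  97  86  12  12  10   8
[... 572 characters left out ...]
  72  72 |  -1   1   1   0   2   1   2   1   2   1   0   1   1   2   2
296  69  72  79  87  76  78  71  70  78  71  71  75  76  81  71 |   2   5   1   3   4   2   3   0   5   2   0   2   0   1   1
298  69  71  75  79  71  76  73  78  72  84  79  76  74  77  69 |   5   2   2   0   0   1   2   2   3   3   2   1   1   1   0
300  73  82  79  76  76  74  70  69  73  70  74  74  76  80  76 |   2   1   0   5   5   3   2   2   3   4   3   1   2   2   4
302  78  79  77  83  72  77  73  74  73  75  80  64  73  76  75 |   2   5  -1   1   0   0   3   0   1   2   0   2   1   1   3
304  71  72  70  82  78  75  72  70  72  80  73  69  81  94 100 |   1   4   3   1   1   4   0   4   2   4   2   1   0 897   0
```

Emit:
play_rows(
  xyz=[
    [0, 0, 1],
    [0, 0, 2],
    [0, 0, 3],
    [0, 0, 4],
    [0, 0, 5],
    [0, 0, 6],
    [0, 0, 7],
    [0, 0, 8],
    [0, 0, 8],
    [0, 0, 8],
  ],
  rot=[
    [0, 0, 0],
    [0, 0, 0],
    [0, 0, 0],
    [0, 0, 0],
    [0, 0, 0],
    [0, 0, 0],
    [0, 0, 0],
    [0, 0, 0],
    [0, 0, 0],
    [0, 0, 0],
  ],
  grip=[0.7, 0.7, 0.7, 0.7, 0.7, 0.7, 0.7, 0.7, 0.7, 0.7],
)

```text
time_s: 10.5
eef_pos: [0.5177, -0.3113, -0.0111]
eef_rot: [0.0, 0.243, 0.97, -0.0]
wrist_force: [-0.4, -0.1, -0.2]
opening: 0.697
grasp_force: 0.0
```

```bash
python3 tip.py
```

```text
8 55 x 519..540 y -331..-304
12 12 x 509..539 y -349..-293
16 10 x 498..540 y -351..-287
20 14 x 493..529 y -352..-310
24 12 x 492..530 y -352..-307
28 7 x 492..535 y -352..-298
32 3 x 500..511 y -350..-347
36 1 x 510..510 y -347..-347
40 1 x 510..510 y -349..-349
44 1 x 510..510 y -349..-349
48 1 x 504..504 y -362..-362
52 4 x 504..513 y -361..-346
56 12 x 486..513 y -369..-348
60 26 x 482..513 y -369..-346
64 24 x 480..513 y -370..-346
68 18 x 479..517 y -372..-342
[ 517.68063983 -311.2696748   -11.08150549]
```

Emit:
play_rows(
  xyz=[
    [0, 0, 0.7],
    [0, 0, 1.4],
    [0, 0, 2],
    [0, 0, 2.7],
    [0, 0, 3.4],
    [0, 0, 4],
    [0, 0, 4.5],
    [0, 0, 5],
    [0, 0, 5],
    [0, 0, 5],
  ],
  rot=[
    [0, 0, 0],
    [0, 0, 0],
    [0, 0, 0],
    [0, 0, 0],
    [0, 0, 0],
    [0, 0, 0],
    [0, 0, 0],
    [0, 0, 0],
    [0, 0, 0],
    [0, 0, 0],
  ],
  grip=[0.7, 0.7, 0.7, 0.7, 0.7, 0.7, 0.7, 0.7, 0.68, 0.65],
)

```text
time_s: 11.8
eef_pos: [0.5177, -0.3113, -0.0161]
eef_rot: [0.0, 0.243, 0.97, -0.0]
wrist_force: [0.1, -0.1, -0.5]
opening: 0.65
grasp_force: 0.0
```

```bash
python3 tip.py|head -6
```

```text
8 57 x 502..540 y -345..-298
12 18 x 495..540 y -349..-288
16 11 x 494..532 y -349..-303
20 7 x 495..534 y -350..-299
24 5 x 496..536 y -350..-296
28 2 x 511..515 y -345..-341
```

Emit:
play_rows(
  xyz=[
    [0, 0, 0.5],
    [0, 0, 0.5],
    [0, 0, 0.5],
    [0, 0, 0.5],
    [0, 0, 0.5],
    [0, 0, 0.5],
    [0, 0, 0.5],
    [0, 0, 0.5],
    [0, 0, 0.5],
    [0, 0, 0.5],
  ],
  rot=[
    [0, 0, 0],
    [0, 0, 0],
    [0, 0, 0],
    [0, 0, 0],
    [0, 0, 0],
    [0, 0, 0],
    [0, 0, 0],
    [0, 0, 0],
    [0, 0, 0],
    [0, 0, 0],
  ],
  grip=[0.6, 0.55, 0.5, 0.45, 0.4, 0.35, 0.3, 0.3, 0.3, 0.3],
)

```text
time_s: 13.1
eef_pos: [0.5178, -0.3116, -0.0159]
eef_rot: [0.0, 0.243, 0.97, -0.0]
wrist_force: [-2.4, -0.5, 6.5]
opening: 0.45
grasp_force: 59.5
```

Emit:
play_rows(
  xyz=[
    [0, 0, -3],
    [0, 0, -8],
    [0, 0, -16],
    [0, 0, -26],
    [0, 0, -40],
    [0, 0, -54],
    [0, 0, -68],
    [0, 0, -80],
    [0, 0, -80],
    [0, 0, -80],
  ],
  rot=[
    [0, 0, 0],
    [0, 0, 0],
    [0, 0, 0],
    [0, 0, 0],
    [0, 0, 0],
    [0, 0, 0],
    [0, 0, 0],
    [0, 0, 0],
    [0, 0, 0],
    [0, 0, 0],
  ],
  grip=[0.3, 0.3, 0.3, 0.3, 0.3, 0.3, 0.3, 0.3, 0.3, 0.3],
)

```text
time_s: 14.35
eef_pos: [0.5174, -0.311, 0.063]
eef_rot: [-0.0, 0.243, 0.97, 0.0]
wrist_force: [0.1, -0.1, -0.7]
opening: 0.449
grasp_force: 60.2
```

```bash
python3 go.py 611.5 -4.5 63 96.2
```

```text
pos [ 517.4 -311.    63. ] yaw 61.9 shift [6.150e+01 3.147e+02 1.000e-01] rot [ 0.    -0.001 -0.599] F [ 0.1 -0.1 -0.7] t 14.35 op 0.449
```

Emit:
play_rows(
  xyz=[
    [3, 18, 0],
    [10, 52, 0],
    [18, 92, 0],
    [26, 134, 0],
    [34, 176, 0],
    [42, 218, 0],
    [50, 258, 0],
    [57, 292, 0],
    [61.5, 314.7, 0],
    [61.5, 314.7, 0],
  ],
  rot=[
    [0, 0, -0.05],
    [0, 0, -0.13],
    [0, 0, -0.21],
    [0, 0, -0.29],
    [0, 0, -0.37],
    [0, 0, -0.45],
    [0, 0, -0.53],
    [0, 0, -0.59],
    [0, 0, -0.6],
    [0, 0, -0.6],
  ],
  grip=[0.3, 0.3, 0.3, 0.3, 0.3, 0.3, 0.3, 0.3, 0.3, 0.3],
)

```text
time_s: 15.6
eef_pos: [0.6112, -0.0019, 0.0627]
eef_rot: [-0.001, -0.057, 0.998, 0.0]
wrist_force: [0.2, 0.4, -1.1]
opening: 0.449
grasp_force: 60.2
```

```bash
python3 go.py 611.5 -4.5 -5 96.2; sed -i 's/mgrid\[200:300,220:300\]/mgrid[150:250,220:310]/;s/range(8,72,4)/range(16,88,6)/' tip.py; python3 tip.py
```

```text
pos [611.2  -1.9  62.7] yaw 96.5 shift [-0.  -2.7 67.7] rot [ 0.001 -0.001  0.006] F [ 0.2  0.4 -1.1] t 15.6 op 0.449
16 108 x 552..671 y -62..51
76 4 x 605..635 y -24..-10
82 47 x 589..636 y -24..19
[611.12233794  -3.22589446  62.75225755]
```

Emit:
play_rows(
  xyz=[
    [0, -1, 12],
    [0, -1, 26],
    [0, -1, 38],
    [0, -1, 48],
    [0, -1, 56],
    [0, -1, 61],
    [0, -1, 64],
    [0, -1, 66],
    [0, -1, 67],
    [0, -1, 67],
  ],
  rot=[
    [0, 0, 0],
    [0, 0, 0],
    [0, 0, 0],
    [0, 0, 0],
    [0, 0, 0],
    [0, 0, 0],
    [0, 0, 0],
    [0, 0, 0],
    [0, 0, 0],
    [0, 0, 0],
  ],
  grip=[0.3, 0.3, 0.3, 0.3, 0.3, 0.3, 0.3, 0.3, 0.3, 0.3],
)

```text
time_s: 16.9
eef_pos: [0.612, -0.0057, -0.0035]
eef_rot: [0.0, -0.055, 0.999, -0.0]
wrist_force: [-0.5, 0.1, -0.4]
opening: 0.45
grasp_force: 60.2
```

```bash
python3 go.py 611.5 -4.5 -5.5 96.2
```

```text
pos [612.   -5.7  -3.5] yaw 96.3 shift [0.3 1.3 2. ] rot [-0.     0.     0.001] F [-0.5  0.1 -0.4] t 16.9 op 0.45
```

Emit:
play_rows(
  xyz=[
    [0, 1, 0.5],
    [0, 1, 1],
    [0, 1, 1.5],
    [0, 1, 2],
    [0, 1, 2],
    [0, 1, 2],
    [0, 1, 2],
    [0, 1, 2],
    [0, 1, 2],
    [0, 1, 2],
  ],
  rot=[
    [0, 0, 0],
    [0, 0, 0],
    [0, 0, 0],
    [0, 0, 0],
    [0, 0, 0],
    [0, 0, 0],
    [0, 0, 0],
    [0, 0, 0],
    [0, 0, 0],
    [0, 0, 0],
  ],
  grip=[0.3, 0.3, 0.3, 0.3, 0.45, 0.5, 0.55, 0.6, 0.65, 0.7],
)

```text
time_s: 18.15
eef_pos: [0.6118, -0.0047, -0.0056]
eef_rot: [0.0, -0.055, 0.999, -0.0]
wrist_force: [-0.7, 0.1, -0.1]
opening: 0.7
grasp_force: 0.0
```

Lift clear and check the placing.

Emit:
play_rows(
  xyz=[
    [0, 0, -5],
    [0, 0, -15],
    [0, 0, -30],
    [0, 0, -50],
    [0, -50, -75],
    [0, -100, -90],
    [0, -150, -90],
    [0, -200, -90],
    [0, -200, -90],
    [0, -200, -90],
  ],
  rot=[
    [0, 0, 0],
    [0, 0, 0],
    [0, 0, 0],
    [0, 0, 0],
    [0, 0, 0],
    [0, 0, 0],
    [0, 0, 0],
    [0, 0, 0],
    [0, 0, 0],
    [0, 0, 0],
  ],
  grip=[0.7, 0.7, 0.7, 0.7, 0.7, 0.4, 0.2, 0, 0, 0],
)

```text
time_s: 19.4
eef_pos: [0.6335, -0.2033, 0.0852]
eef_rot: [0.0, -0.054, 0.999, 0.0]
wrist_force: [0.4, 0.1, -0.4]
opening: 0.004
grasp_force: 0.0
```

```bash
python3 - <<'E'
from h import *
t=grab('top');s=grab('side')
a=cv2.resize(t['color'][165:235,165:305],(560,280),interpolation=cv2.INTER_CUBIC)
b=cv2.resize(s['color'][135:235,205:305],(300,300),interpolation=cv2.INTER_CUBIC)
im=np.zeros((580,560,3),np.uint8);im[:280]=a;im[280:,:300]=b
cv2.imwrite('pics/p1.png',im[:,:,::-1])
from meas import *
for n,g in(('top',(253,196)),('side',(259,200))):
    c=load(n);H=hsv(c);h,s,v=H[...,0],H[...,1],H[...,2]
    roi=np.zeros(h.shape,bool);roi[g[1]-20:g[1]+20,g[0]-20:g[0]+20]=1
    m=blob((v<110)&roi,g); m=cv2.morphologyEx(m.astype(np.uint8),cv2.MORPH_CLOSE,np.ones((5,5)))>0
    print(n,'sq',m.sum(),*rect(c,m,.012)[:3])
    b=c['color'].astype(int); d=b[...,0]-b[...,2]; mm=cv2.erode(m.astype(np.uint8),np.ones((3,3)))>0
    k=blob((d>14)&mm,g); print('sherd',k.sum(),*rect(c,k,.018)[:3])
E
python3 go.py 624 -118.5 60 96.3
```

```text
top sq 566 [611.5  -4.5] -52.7 [array([611.2,  -4.4]), array([79.1, 78.9]), np.float64(5.9)]
sherd 225 [613.8  -6. ] 20.5 [array([612.5,  -6. ]), array([63.5, 51.2]), np.float64(9.4)]
side sq 365 [611.7  -3.8] -53.7 [array([611.2,  -3.8]), array([79.1, 80.5]), np.float64(6.6)]
sherd 131 [614.2  -4.7] 28.9 [array([614.9,  -4.5]), array([52.1, 52.8]), np.float64(76.4)]
pos [ 633.5 -202.1   84.9] yaw 96.3 shift [ 0.3 84.2 24.9] rot [0. 0. 0.] F [-0.1 -1.   0.5] t 19.5 op 0.0
```

View pics/p1.png

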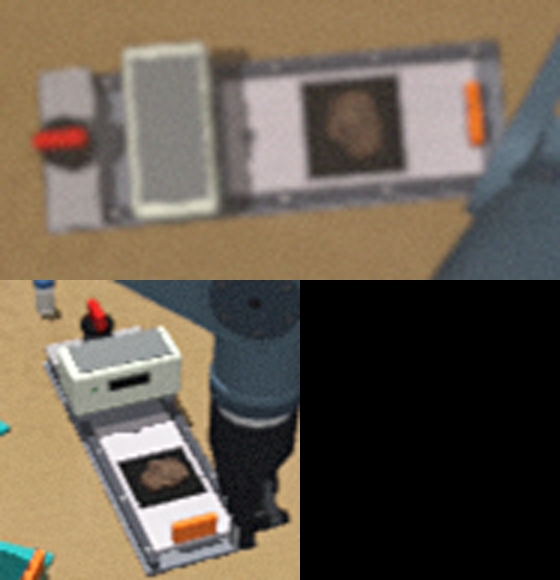

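The sherd lies in the middle of the black square: top crop (355,122) against a square spanning 303–405. The tab is at (475,113) and the wing at (62,138). Now I go behind the tab.

```bash
python3 go.py 627 -148.5 3 96.3
```

```text
pos [ 633.5 -202.1   84.9] yaw 96.3 shift [ 0.6 54.  81.9] rot [0. 0. 0.] F [-0.1 -1.   0.5] t 19.5 op 0.0
```

Emit:
play_rows(
  xyz=[
    [0.6, 20, 15],
    [0.6, 40, 30],
    [0.6, 50, 48],
    [0.6, 53, 62],
    [0.6, 53, 72],
    [0.6, 53, 78],
    [0.6, 53, 82],
    [0.6, 58, 82],
    [0.6, 63, 82],
    [0.6, 65, 82],
  ],
  rot=[
    [0, 0, 0],
    [0, 0, 0],
    [0, 0, 0],
    [0, 0, 0],
    [0, 0, 0],
    [0, 0, 0],
    [0, 0, 0],
    [0, 0, 0],
    [0, 0, 0],
    [0, 0, 0],
  ],
  grip=[0, 0, 0, 0, 0, 0, 0, 0, 0, 0],
)

```text
time_s: 20.75
eef_pos: [0.6261, -0.1386, 0.0028]
eef_rot: [0.0, -0.055, 0.998, -0.0]
wrist_force: [0.2, 0.4, 0.2]
opening: 0.001
grasp_force: 0.0
```

```bash
python3 go.py 624 -118.5 3 96.3; sed -i 's/range(16,88,6)/range(6,60,4)/;s/P\[:,2\]>8)/P[:,2]>4)\&(P[:,1]<-108)/' tip.py; python3 tip.py
```

```text
pos [ 626.1 -138.6    2.8] yaw 96.3 shift [-0.1 20.2 -0.2] rot [-0.     0.001 -0.   ] F [0.2 0.4 0.2] t 20.75 op 0.001
6 68 x 565..677 y -129..-108
10 34 x 565..677 y -128..-108
14 22 x 567..678 y -127..-108
18 4 x 609..625 y -145..-111
22 7 x 616..632 y -147..-135
26 9 x 616..638 y -149..-133
30 13 x 616..637 y -152..-134
34 13 x 616..632 y -152..-132
38 14 x 616..634 y -154..-131
42 18 x 616..634 y -153..-134
46 13 x 617..634 y -152..-138
50 7 x 616..632 y -150..-137
54 4 x 616..618 y -143..-136
58 3 x 615..617 y -147..-133
[ 626.00965205 -138.36908542    2.72895287]
```

Emit:
play_rows(
  xyz=[
    [0, 7, 0],
    [0, 14, 0],
    [0, 18, 0],
    [0, 22, 0],
    [0, 27, 0],
    [0, 33, 0],
    [0, 40, 0],
    [0, 48, 0],
    [0, 56, 0],
    [0, 64, 0],
  ],
  rot=[
    [0, 0, 0],
    [0, 0, 0],
    [0, 0, 0],
    [0, 0, 0],
    [0, 0, 0],
    [0, 0, 0],
    [0, 0, 0],
    [0, 0, 0],
    [0, 0, 0],
    [0, 0, 0],
  ],
  grip=[0, 0, 0, 0, 0, 0, 0, 0, 0, 0],
)

```text
time_s: 22.05
eef_pos: [0.6188, -0.0747, 0.0024]
eef_rot: [-0.0, -0.055, 0.999, 0.0]
wrist_force: [1.0, -2.0, -0.2]
opening: 0.002
grasp_force: 1.2
```

```bash
python3 - <<'E'
from meas import *
s=grab('side');c=s;H=hsv(c);h,sa,v=H[...,0],H[...,1],H[...,2]
g=(258,190);roi=np.zeros(h.shape,bool);roi[150:225,215:300]=1
o=(h>4)&(h<14)&(sa>190)&(v>150)&roi
print('tab',*rect(c,blob(o,(262,200)),.026)[:3])
b=cv2.resize(c['color'][125:240,195:315],(600,575),interpolation=cv2.INTER_CUBIC);cv2.imwrite('pics/p2.png',b[:,:,::-1])
E
python3 go.py 609 20 3 96.3
```

```text
tab [601.2 -59.1] 58.3 [array([601.2, -57.1]), array([32.9, 14.7]), np.float64(64.2)]
pos [618.7 -73.6   2.4] yaw 96.3 shift [-0.7 94.1 -0.6] rot [ 0.001 -0.    -0.   ] F [ 0.3 -1.1  0.2] t 22.1 op 0.002
```

View pics/p2.png

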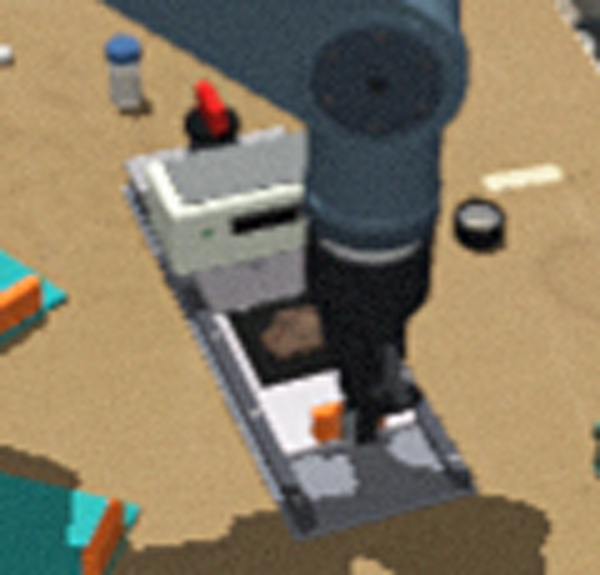

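The carrier moves with the finger on the tab at crop (350,425), and the sherd at (293,330) still sits on the square. I continue pushing.

Emit:
play_rows(
  xyz=[
    [0, 8, 0],
    [0, 16, 0],
    [0, 24, 0],
    [0, 32, 0],
    [0, 40, 0],
    [0, 48, 0],
    [0, 56, 0],
    [0, 64, 0],
    [0, 71, 0],
    [0, 77, 0],
  ],
  rot=[
    [0, 0, 0],
    [0, 0, 0],
    [0, 0, 0],
    [0, 0, 0],
    [0, 0, 0],
    [0, 0, 0],
    [0, 0, 0],
    [0, 0, 0],
    [0, 0, 0],
    [0, 0, 0],
  ],
  grip=[0, 0, 0, 0, 0, 0, 0, 0, 0, 0],
)

```text
time_s: 23.35
eef_pos: [0.6105, 0.0016, 0.0024]
eef_rot: [0.0, -0.055, 0.999, -0.0]
wrist_force: [-0.1, -4.0, 0.1]
opening: -0.002
grasp_force: 1.5
```

Emit:
play_rows(
  xyz=[
    [0, 3, 0],
    [0, 5, 0],
    [0, 7, 0],
    [0, 9, 0],
    [0, 11, 0],
    [0, 12.5, 0],
    [0, 14, 0],
    [0, 15, 0],
    [0, 15, 0],
    [0, 15, 0],
  ],
  rot=[
    [0, 0, 0],
    [0, 0, 0],
    [0, 0, 0],
    [0, 0, 0],
    [0, 0, 0],
    [0, 0, 0],
    [0, 0, 0],
    [0, 0, 0],
    [0, 0, 0],
    [0, 0, 0],
  ],
  grip=[0, 0, 0, 0, 0, 0, 0, 0, 0, 0],
)

```text
time_s: 24.6
eef_pos: [0.6088, 0.0163, 0.0024]
eef_rot: [-0.0, -0.055, 0.999, 0.0]
wrist_force: [-0.5, -2.4, 0.4]
opening: -0.0
grasp_force: 1.1
```

Not at the stop yet, so I push gently further.

Emit:
play_rows(
  xyz=[
    [0, 0.8, 0],
    [0, 1.6, 0],
    [0, 2.4, 0],
    [0, 3.2, 0],
    [0, 4, 0],
    [0, 4, 0],
    [0, 4, 0],
    [0, 4, 0],
    [0, 4, 0],
    [0, 4, 0],
  ],
  rot=[
    [0, 0, 0],
    [0, 0, 0],
    [0, 0, 0],
    [0, 0, 0],
    [0, 0, 0],
    [0, 0, 0],
    [0, 0, 0],
    [0, 0, 0],
    [0, 0, 0],
    [0, 0, 0],
  ],
  grip=[0, 0, 0, 0, 0, 0, 0, 0, 0, 0],
)

```text
time_s: 25.85
eef_pos: [0.6084, 0.0201, 0.0024]
eef_rot: [0.0, -0.055, 0.999, 0.0]
wrist_force: [0.5, -2.5, 2.9]
opening: -0.002
grasp_force: 1.4
```

Emit:
play_rows(
  xyz=[
    [0, 0.6, 0],
    [0, 1.2, 0],
    [0, 1.8, 0],
    [0, 2.4, 0],
    [0, 3, 0],
    [0, 3.5, 0],
    [0, 4, 0],
    [0, 4, 0],
    [0, 4, 0],
    [0, 4, 0],
  ],
  rot=[
    [0, 0, 0],
    [0, 0, 0],
    [0, 0, 0],
    [0, 0, 0],
    [0, 0, 0],
    [0, 0, 0],
    [0, 0, 0],
    [0, 0, 0],
    [0, 0, 0],
    [0, 0, 0],
  ],
  grip=[0, 0, 0, 0, 0, 0, 0, 0, 0, 0],
)

```text
time_s: 27.1
eef_pos: [0.6085, 0.0204, 0.0025]
eef_rot: [0.0, -0.054, 0.999, -0.002]
wrist_force: [0.4, -15.9, 1.8]
opening: 0.002
grasp_force: 8.2
```

It's home: the push stopped at y = 20.4 mm with 16 N of force. I back off, lift, and measure the wing again.

Emit:
play_rows(
  xyz=[
    [0, -6, 0],
    [0, -10, 0],
    [0, -10, -15],
    [0, -10, -40],
    [0, -10, -70],
    [0, -10, -100],
    [0, -10, -120],
    [0, -10, -125],
    [0, -10, -125],
    [0, -10, -125],
  ],
  rot=[
    [0, 0, 0],
    [0, 0, 0],
    [0, 0, 0],
    [0, 0, 0.1],
    [0, 0, 0.25],
    [0, 0, 0.4],
    [0, 0, 0.55],
    [0, 0, 0.7],
    [0, 0, 0.85],
    [0, 0, 1],
  ],
  grip=[0, 0, 0, 0.1, 0.3, 0.5, 0.5, 0.5, 0.5, 0.5],
)

```text
time_s: 28.35
eef_pos: [0.6093, 0.0148, 0.1287]
eef_rot: [0.0, 0.433, 0.902, 0.0]
wrist_force: [-1.1, 0.2, 0.4]
opening: 0.499
grasp_force: 0.0
```

```bash
python3 - <<'E'
from meas import *
from h import *
for n,z in(('top',.0925),('side',.0825)):
    c=grab(n);H=hsv(c);h,s,v=H[...,0],H[...,1],H[...,2]
    g=(181,200) if n=='top' else (237,148)
    roi=np.zeros(h.shape,bool);roi[g[1]-20:g[1]+20,g[0]-20:g[0]+20]=1
    r=((h<5)|(h>174))&(s>120)&roi
    if r.sum()<10: print(n,'hidden');continue
    k=blob(r,g);print(n,k.sum(),*rect(c,k,z)[:3])
    Y,X=np.nonzero(k);P=depthpts(c,np.c_[X,Y])*1000
    t=P[P[:,2]>84]
    if len(t)>4:
        q=cv2.minAreaRect(t[:,:2].astype(np.float32));print('top face',len(t),t.mean(0).round(1),q,P[:,2].max())
        w,V=np.linalg.eigh(np.cov(t[:,:2].T));print('dir',np.degrees(np.arctan2(V[1,1],V[0,1])).round(1))
    # tab + sherd check
    o=(h>4)&(h<14)&(s>190)&(v>150); m=np.zeros_like(o);m[150:230,215:300]=1
    if (o&m).sum()>10: print('tab',*rect(c,blob(o&m,(246,194) if n=='top' else (258,190)),.038 if n=='top' else .026)[:3])
E
python3 go.py 587 215 120 7.5
```

```text
top 67 [587.  212.9] -82.3 [array([587. , 213.1]), array([20.1, 39.1]), np.float64(12.5)]
top face 49 [587.6 214.1  92.1] ((587.8930053710938, 214.3931427001953), (11.921524047851562, 34.102603912353516), 5.371462821960449) 97.24549886121214
dir 98.6
tab [598.4  36.4] 7.1 [array([596.8,  36.7]), array([25.2,  6.1]), np.float64(3.1)]
side 48 [587.6 210.5] 89.0 [array([586.4, 213.9]), array([23.5, 71. ]), np.float64(7.3)]
top face 23 [588.2 209.2  90.7] ((587.0166625976562, 214.96368408203125), (8.309035301208496, 42.87622833251953), 13.685405731201172) 96.12489600088503
dir 101.0
tab [606.3  37. ] 16.3 [array([608.2,  36.9]), array([49.7, 28.6]), np.float64(3.9)]
pos [609.2  14.8 128.4] yaw 38.9 shift [169.7 108.6   8.5] rot [0.001 0.    0.549] F [-0.1 -0.  -0.2] t 28.45 op 0.498
```

Emit:
play_rows(
  xyz=[
    [15, 10, 0],
    [40, 26, 0],
    [70, 45, 0],
    [100, 64, 0],
    [130, 83, 0],
    [152, 97, 0],
    [165, 105, 0],
    [170, 108.5, 0],
    [170, 108.5, 0],
    [170, 108.5, 0],
  ],
  rot=[
    [0, 0, 0.07],
    [0, 0, 0.15],
    [0, 0, 0.24],
    [0, 0, 0.33],
    [0, 0, 0.42],
    [0, 0, 0.5],
    [0, 0, 0.55],
    [0, 0, 0.55],
    [0, 0, 0.55],
    [0, 0, 0.55],
  ],
  grip=[0.5, 0.5, 0.5, 0.5, 0.5, 0.5, 0.5, 0.5, 0.5, 0.5],
)

```text
time_s: 29.7
eef_pos: [0.5867, 0.2139, 0.1275]
eef_rot: [0.0, 0.659, 0.752, -0.0]
wrist_force: [0.0, -0.6, 0.9]
opening: 0.496
grasp_force: 0.0
```

```bash
python3 go.py 587.5 214.8 70 7.5
```

```text
pos [586.7 213.9 127.5] yaw 7.5 shift [ 0.8  1.  57.5] rot [-0.  0. -0.] F [ 0.  -0.6  0.9] t 29.7 op 0.496
```

Emit:
play_rows(
  xyz=[
    [0.8, 1, 10],
    [0.8, 1, 22],
    [0.8, 1, 34],
    [0.8, 1, 44],
    [0.8, 1, 52],
    [0.8, 1, 58],
    [0.8, 1, 62],
    [0.8, 1, 64],
    [0.8, 1, 66],
    [0.8, 1, 66],
  ],
  rot=[
    [0, 0, 0],
    [0, 0, 0],
    [0, 0, 0],
    [0, 0, 0],
    [0, 0, 0],
    [0, 0, 0],
    [0, 0, 0],
    [0, 0, 0],
    [0, 0, 0],
    [0, 0, 0],
  ],
  grip=[0.5, 0.5, 0.5, 0.5, 0.5, 0.5, 0.5, 0.5, 0.5, 0.5],
)

```text
time_s: 30.95
eef_pos: [0.5875, 0.2154, 0.0615]
eef_rot: [0.0, 0.66, 0.752, 0.0]
wrist_force: [-0.9, -0.3, -0.2]
opening: 0.497
grasp_force: 0.0
```

```bash
python3 go.py 587.5 214.8 59 7.5
```

```text
pos [587.5 215.4  61.5] yaw 7.4 shift [-0.6 -0.   2.5] rot [ 0.     0.    -0.001] F [-0.9 -0.3 -0.2] t 30.95 op 0.497
```

Emit:
play_rows(
  xyz=[
    [0, 0, 1],
    [0, 0, 1],
    [0, 0, 1],
    [0, 0, 1],
    [0, 0, 1],
    [0, 0, 1],
    [0, 0, 1],
    [0, 0, 1],
    [0, 0, 1],
    [0, 0, 1],
  ],
  rot=[
    [0, 0, 0],
    [0, 0, 0],
    [0, 0, 0],
    [0, 0, 0],
    [0, 0, 0],
    [0, 0, 0],
    [0, 0, 0],
    [0, 0, 0],
    [0, 0, 0],
    [0, 0, 0],
  ],
  grip=[0.4, 0.3, 0.2, 0.1, 0, 0, 0, 0, 0, 0],
)

```text
time_s: 32.2
eef_pos: [0.5876, 0.2155, 0.0606]
eef_rot: [0.0, 0.66, 0.752, 0.0]
wrist_force: [0.4, -0.6, 3.0]
opening: 0.12
grasp_force: 59.5
```

Emit:
play_rows(
  xyz=[
    [0, 0, -2],
    [0, 0, -4],
    [0, 0, -6],
    [0, 0, -8],
    [0, 0, -10],
    [0, 0, -10],
    [0, 0, -10],
    [0, 0, -10],
    [0, 0, -10],
    [0, 0, -10],
  ],
  rot=[
    [0, 0, 0],
    [0, 0, 0],
    [0, 0, 0],
    [0, 0, 0],
    [0, 0, 0],
    [0, 0, 0],
    [0, 0, -0.05],
    [0, 0, -0.15],
    [0, 0, -0.25],
    [0, 0, -0.35],
  ],
  grip=[0, 0, 0, 0, 0, 0, 0, 0, 0, 0],
)

```text
time_s: 33.45
eef_pos: [0.5873, 0.2154, 0.0702]
eef_rot: [-0.0, 0.517, 0.856, -0.0]
wrist_force: [3.7, -0.4, -4.4]
opening: 0.121
grasp_force: 58.6
```

Emit:
play_rows(
  xyz=[
    [0, 0, 0],
    [0, 0, 0],
    [0, 0, 0],
    [0, 0, 0],
    [0, 0, 0],
    [0, 0, 0],
    [0, 0, 0],
    [0, 0, 0],
    [0, 0, 0],
    [0, 0, 0],
  ],
  rot=[
    [0, 0, -0.1],
    [0, 0, -0.2],
    [0, 0, -0.3],
    [0, 0, -0.4],
    [0, 0, -0.5],
    [0, 0, -0.6],
    [0, 0, -0.7],
    [0, 0, -0.8],
    [0, 0, -0.86],
    [0, 0, -0.86],
  ],
  grip=[0, 0, 0, 0, 0, 0, 0, 0, 0, 0],
)

```text
time_s: 34.7
eef_pos: [0.5874, 0.2155, 0.0703]
eef_rot: [-0.0, 0.115, 0.993, 0.0]
wrist_force: [3.1, 1.4, -5.3]
opening: 0.123
grasp_force: 58.5
```

```bash
python3 go.py 587.5 215 60 77; python3 -c "
from h import *
print(np.round(readout.get_obs()['torque'],2))"
```

```text
pos [587.4 215.5  70.3] yaw 76.7 shift [-0.2 -0.5 10.3] rot [ 0.    -0.    -0.004] F [ 3.1  1.4 -5.3] t 34.7 op 0.123
[ 0.15 -0.56 -0.02]
```

Emit:
play_rows(
  xyz=[
    [0, 0, 3],
    [0, 0, 6],
    [0, 0, 9],
    [0, 0, 11],
    [0, 0, 13],
    [0, 0, 15],
    [0, 0, 17],
    [0, 0, 18.5],
    [0, 0, 18.5],
    [0, 0, 18.5],
  ],
  rot=[
    [0, 0, 0],
    [0, 0, 0],
    [0, 0, 0],
    [0, 0, 0],
    [0, 0, 0],
    [0, 0, 0],
    [0, 0, 0],
    [0, 0, 0],
    [0, 0, 0],
    [0, 0, 0],
  ],
  grip=[0, 0, 0, 0, 0, 0, 0, 0, 0, 0],
)

```text
time_s: 35.95
eef_pos: [0.5875, 0.2155, 0.052]
eef_rot: [0.0, 0.115, 0.993, 0.0]
wrist_force: [1.8, 1.8, -2.8]
opening: 0.119
grasp_force: 58.9
```

Emit:
play_rows(
  xyz=[
    [0, 0, 0],
    [0, 0, 0],
    [0, 0, 0],
    [0, 0, 0],
    [0, 0, 0],
    [0, 0, -5],
    [0, 0, -20],
    [0, 0, -45],
    [0, 0, -80],
    [0, 0, -120],
  ],
  rot=[
    [0, 0, 0],
    [0, 0, 0],
    [0, 0, 0],
    [0, 0, 0],
    [0, 0, 0],
    [0, 0, 0],
    [0, 0, 0],
    [0, 0, 0],
    [0, 0, 0],
    [0, 0, 0],
  ],
  grip=[0.15, 0.2, 0.25, 0.3, 0.35, 0.35, 0.35, 0.35, 0.35, 0.35],
)

```text
time_s: 37.2
eef_pos: [0.5873, 0.2154, 0.1738]
eef_rot: [0.0, 0.115, 0.993, 0.0]
wrist_force: [0.8, 0.0, 1.2]
opening: 0.35
grasp_force: 0.0
```

Emit:
play_rows(
  xyz=[
    [0, 0, -20],
    [0, 30, -30],
    [0, 70, -30],
    [0, 110, -30],
    [0, 150, -30],
    [0, 180, -30],
    [0, 200, -30],
    [0, 200, -30],
    [0, 200, -30],
    [0, 200, -30],
  ],
  rot=[
    [0, 0, 0],
    [0, 0, 0],
    [0, 0, 0],
    [0, 0, 0],
    [0, 0, 0],
    [0, 0, 0],
    [0, 0, 0],
    [0, 0, 0],
    [0, 0, 0],
    [0, 0, 0],
  ],
  grip=[0.35, 0.35, 0.35, 0.35, 0.35, 0.35, 0.35, 0.35, 0.35, 0.35],
)

```text
time_s: 38.45
eef_pos: [0.6333, 0.409, 0.202]
eef_rot: [-0.0, 0.116, 0.993, -0.0]
wrist_force: [-0.4, 0.4, -0.5]
opening: 0.352
grasp_force: 0.0
```

```bash
python3 - <<'E'
from meas import *
t=grab('top');s=grab('side')
a=cv2.resize(t['color'][165:235,165:305],(560,280),interpolation=cv2.INTER_CUBIC)
b=cv2.resize(s['color'][135:235,205:305],(300,300),interpolation=cv2.INTER_CUBIC)
im=np.zeros((580,560,3),np.uint8);im[:280]=a;im[280:,:300]=b
cv2.imwrite('pics/end.png',im[:,:,::-1])
for c,g in((t,(181,200)),(s,(237,148))):
    H=hsv(c);h,sa=H[...,0],H[...,1];roi=np.zeros(h.shape,bool);roi[g[1]-20:g[1]+20,g[0]-20:g[0]+20]=1
    k=((h<5)|(h>174))&(sa>120)&roi;Y,X=np.nonzero(k);P=depthpts(c,np.c_[X,Y])*1000
    if len(P)>5:
        q=P[P[:,2]>72];w,V=np.linalg.eigh(np.cov(q[:,:2].T));print(len(P),'z',np.percentile(P[:,2],[50,75,90]).round(1),'dir',np.degrees(np.arctan2(V[1,1],V[0,1])).round(1))
print(readout.get_obs()['time_s'],readout.get_obs()['eef_pos'])
E
```

```text
70 z [81.5 85.3 86.6] dir 164.6
65 z [77.2 82.8 85.4] dir 78.3
38.55 [0.63338737 0.40925203 0.20219039]
```

View pics/end.png

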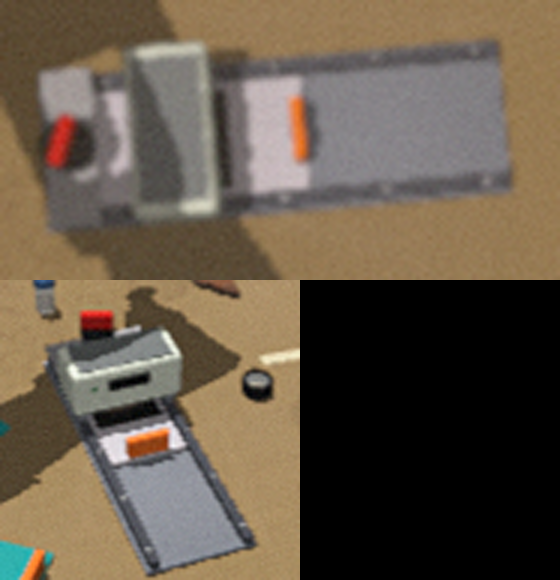

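The carrier is home, with the tab at (300,130). The wing at (61,141) has turned about 67° and its top has dropped from about 92 to about 84 mm, so the pin is in the hole. The gripper is clear.

```bash
python3 -c "
from bench import ctrl
print(ctrl.hand_in())"
```

```text
the job is handed in; nothing more can be done
None
```

The job is handed in: the sherd was laid on the black square, the carrier pushed home against the stop, and the collar lifted, turned and dropped with its pin in the carrier's hole; no verdict came back, and the last images agree, though the reader head hid the sherd from view.

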